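# Meter one glass packer out of the cup

## Robot

A 7-joint arm with a two-finger parallel gripper is mounted at the origin on the work surface. World frame = base frame: x ahead of the robot, y to its left, z up, the work surface at z = 0. Lengths are in m, angles in rad, forces in N, time in s.
With the tool pointing down it reaches from about 0.425 to 0.925 m from the base axis. Payload 6.8 kg.
Tool frame: the origin (TCP) lies between the finger pads; the fingertips stand 14 mm ahead of it and the grasp point (between the pads) lies 5 mm behind it; z points along the fingers, y is the direction in which the jaws open and shut (so a half turn about z gives the same grasp; the last joint's range is limited). The gripper opens to 85 mm and grips with 20 to 120 N. Pads are 22 mm wide; open, the fingers measure 114 mm over their backs; the gripper's body (76 mm by 85 mm) begins 54 mm behind the grasp point. The pads swing forward as they close: fully open they stand 13 mm farther back than shut.
Start: joints at [-1.451, 0.477, 0.022, 1.555, -0.011, 1.109, -0.083], TCP at [0.152, 0.658, 0.245] pointing down, gripper open.
Joint ranges: [-2.96, 2.96], [-0.34, 2.1], [-1.41, 1.46], [0.24, 2.44], [-1.37, 4.51], [0.17, 1.92], [-2.96, 2.96]. Speed limits (rad/s): [2.39, 2.39, 3.14, 3.14, 3.14, 3.14, 3.14].

## Interface

Orientations are given as a unit quaternion [w, x, y, z].
In Python, from station import bot gives the robot as it stands.
- The arm moves only by the shell command python3 -m crank 'ROWS' [FORCE]. ROWS is JSON, a list of rows, each a list of 3 entries, a list of its own where there are three numbers: the shift along the tool's x, y, z in m, then the turn, a rotation vector about the tool's x, y, z in degrees, then the finger opening in m, from 0 to 0.0854. A call has 1 to 10 rows; each row shifts and turns the commanded pose from where the row before left it, along the tool's axes as they then stand; what a row does not reach is not made up. A row lasts 1/8 s, in which the tool goes at most 62.5 mm and 10.7 degrees, less where a joint would pass 70% of its speed; a pose out of reach is approached as far as the arm can. A call is refused whole if a number of a shift passes 0.0625 or a number of a turn 10.7, either way. A call with a gripper value outside its range is refused whole. The fingers move at their own pace and stop on an object; FORCE is the grip in N (left out, the last holds). Time passes only in rows, so rows that do not move let the fingers close. It gives the time, the measured TCP pose, the force and the opening at its end, in the units of the state.
- bot.get_obs(): the state, without advancing time (a new reading comes with each control period).
- bot.read_camera(name): name is "side" or "top"; returns (picture, depth): 384x512x3 uint8, red, green, blue; 384x512 float32, m along the optical axis (not along the pixel's ray), 0 where there is no reading.
- bot.calibration(name): a dict with "fx", "fy", "cx", "cy" (pixels), "extrinsics" (4x4, takes a point from camera to world coordinates). Camera axes: x right, y down, z forward; pixel columns grow to the right and rows downward; lengths in m; the calibration is good to about 2 mm. A picture is of the moment at which its call begins. calibration takes no time and is no camera call.
- bot.hand_in(): hands the job in, once; it reports no verdict.
The state is a dict: "t": time; "q": joint angles; "joint_vel": joint speeds; "joint_torque": joint torques, N m; "eef_pos": TCP position; "tool_rot": TCP orientation; "contact_force": force on the tool from outside, world axes, zero at the start; "torque": the same for the moment, N m; "gripper_width": opening from 0.0 (shut) to 1.0 (fully open).
Only numpy, scipy, OpenCV 4.12 (cv2) and the standard library are available. Lean on these libraries where they do the work, as an engineer would, in place of code of your own. Each camera call takes 0.05 s, during which the arm holds its last target.

## Task

Pick up the open-fronted steel cup that holds two stacked packers and tip it slowly, lip end down, over the plain undivided tray until you feel the packers shift. Hold it still at that angle until the upper packer has slid out into the tray while the lip keeps the lower one in the cup, then set the cup, with the lower packer still in it, back upright on the bench clear of the tray and let go.

Things in the scene. Friction and masses are not known exactly. Their poses are not given: they have to be found in the camera images.
- cup_center (a point): Bright steel cup 80 mm long (x), 46 wide (y), 36 high, walls and floor 3 mm, 160 g. Point: its centre, 18 mm above its underside; z up. The -x end is open but for a lip 6 mm above the inner floor (9 above the underside); other walls full height. Grasp from above across the 46 mm width, mid-length. A similar cup with four full walls, holding pins, is a bystander.
- upper_center (a point): Upper packer: flat dark steel plate 60 (x) x 32 (y) x 10 mm, about 150 g, lying on the lower one in the cup. Point: its centre. The smooth packers slide once the cup is tilted lip down by some 15 to 30 degrees; the lower soon stops at the lip, the upper slides on over it and out.
- lower_center (a point): Lower packer: the same plate, flat on the cup's floor under the upper one. Point: its centre. It is thicker than the lip is high, so the lip keeps it in the cup even at 45 degrees of tilt.
- tray: Plain undivided aluminium tray, fixed to the bench, 150 mm (x) x 180 mm (y), 25 mm high, walls and floor 5 mm. Its origin is the centre of its underside, z up. A tray of the same size with dividers is a bystander; the two may change places.

How it is judged:
On the way, in this order (a step that is already met when the one before it is completed fails the run):
1. the cup is lifted over the tray with both packers still in it (height (world z) of cup_center above 0.05 m and horizontal distance between cup_center and tray below 0.17 m and x of upper_center in the frame of cup_center between -0.035 and 0.035 m and y of upper_center in the frame of cup_center between -0.02 and 0.02 m and z of upper_center in the frame of cup_center between -0.018 and 0.016 m and x of lower_center in the frame of cup_center between -0.03 and 0.03 m and y of lower_center in the frame of cup_center between -0.02 and 0.02 m and z of lower_center in the frame of cup_center between -0.018 and 0.012 m), for 0.1 s.
2. the cup is held still, tilted, with the upper packer already in the tray and the lower one still in the cup (angle between cup_center's own z axis and vertical above 0.17 rad and height (world z) of cup_center above 0.04 m and angular speed of cup below 0.3 rad/s and x of upper_center in the frame of tray between -0.07 and 0.07 m and y of upper_center in the frame of tray between -0.085 and 0.085 m and z of upper_center in the frame of tray below 0.035 m and x of lower_center in the frame of cup_center between -0.03 and 0.03 m and y of lower_center in the frame of cup_center between -0.02 and 0.02 m and z of lower_center in the frame of cup_center between -0.018 and 0.012 m), for 0.2 s.
At the end, for the whole second after the job is handed in: The upper packer rests inside the walls of the undivided tray, the lower packer is in the cup, and the cup stands upright (within 10 degrees) on the bench, its centre at least 90 mm from the tray's centre, released and at rest (x of upper_center in the frame of tray between -0.07 and 0.07 m and y of upper_center in the frame of tray between -0.085 and 0.085 m and z of upper_center in the frame of tray below 0.035 m and x of lower_center in the frame of cup_center between -0.03 and 0.03 m and y of lower_center in the frame of cup_center between -0.02 and 0.02 m and z of lower_center in the frame of cup_center between -0.018 and 0.012 m and angle between cup_center's own z axis and vertical below 0.17 rad and height (world z) of cup_center below 0.026 m and horizontal distance between cup_center and tray above 0.09 m and linear speed of each of cup, upper below 0.02 m/s and contact force between upper and tray above 0.2 N); the robot touches nothing.
It fails at once if the tilted cup is swung fast while the upper packer is still in it (angle between cup_center's own z axis and vertical above 0.15 rad and angular speed of cup above 1.5 rad/s and x of upper_center in the frame of cup_center between -0.035 and 0.035 m and y of upper_center in the frame of cup_center between -0.02 and 0.02 m and z of upper_center in the frame of cup_center between -0.018 and 0.016 m).
It also fails if it takes over 54 s, if anything falls off the work surface, if the arm or the gripper's body presses on something with over 40 N, if the wrist force passes 120 N, or if a joint passes its speed limit or range.

## Working session

There is one attempt and no reset: what is moved stays moved. The work goes in short steps, Python scripts to look and compute and a shell command to move; the robot and the scene stay as the last step left them, time stands still between calls to the robot, and variables do not carry over. Pictures are saved under pics/ and viewed, and the job is handed in when it is done.

```bash
ls; mkdir -p pics
python3 - <<'E'
from station import bot
import cv2,numpy as np
o=bot.get_obs();print(o)
for n in("top","side"):
    p,d=bot.read_camera(n);np.savez(f"{n}0.npz",p=p,d=d)
    cv2.imwrite(f"pics/{n}0.png",cv2.resize(p[:,:,::-1],(800,600),interpolation=cv2.INTER_CUBIC))
    print(bot.calibration(n))
E
```

```text
pics
{'t': 0.0, 'q': array([-1.45111514,  0.47776205,  0.0223392 ,  1.55642164, -0.0114989 ,
        1.10927983, -0.08308181]), 'joint_vel': array([-0.00016022,  0.00123203,  0.0008988 ,  0.00010703, -0.00012453,
        0.00058749, -0.00020868]), 'joint_torque': array([-5.42236339e-04, -5.96447182e+01,  1.60788082e+00, -2.81203097e+01,
        1.25272895e-02,  9.18618782e-03, -1.37585388e-05]), 'eef_pos': array([0.15231397, 0.65703232, 0.24436377]), 'tool_rot': array([-3.48895208e-05,  1.13624097e-01,  9.93523430e-01, -8.70657062e-04]), 'contact_force': array([-0.1403579 , -0.20524769,  0.41328983]), 'torque': array([ 0.00453066, -0.0058937 , -0.02658888]), 'gripper_width': 0.9969634097856829}
{'fx': 348.13970753179416, 'fy': 348.13970753179416, 'cx': 262.57053599539717, 'cy': 191.66993196631327, 'extrinsics': array([[-5.01064406e-04, -9.98819668e-01,  4.85697440e-02,
         5.39085897e-01],
       [-9.99999104e-01,  4.40176270e-04, -1.26431058e-03,
        -8.57848302e-05],
       [ 1.24143903e-03, -4.85703340e-02, -9.98818993e-01,
         8.11241769e-01],
       [ 0.00000000e+00,  0.00000000e+00,  0.00000000e+00,
         1.00000000e+00]])}
{'fx': 485.94831618258974, 'fy': 485.94831618258974, 'cx': 261.7692999515164, 'cy': 194.05022894629786, 'extrinsics': array([[-0.91823954, -0.3044022 ,  0.25332873,  0.27511451],
       [-0.39599225,  0.71401951, -0.5773788 ,  0.65989527],
       [-0.00512628, -0.63048826, -0.77618186,  0.9196545 ],
       [ 0.        ,  0.        ,  0.        ,  1.        ]])}
```

View pics/top0.png

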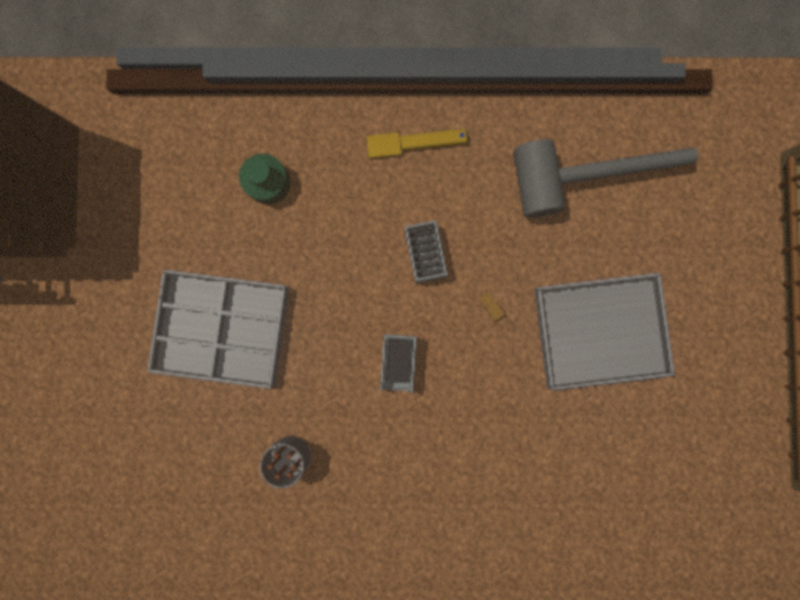

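View pics/side0.png

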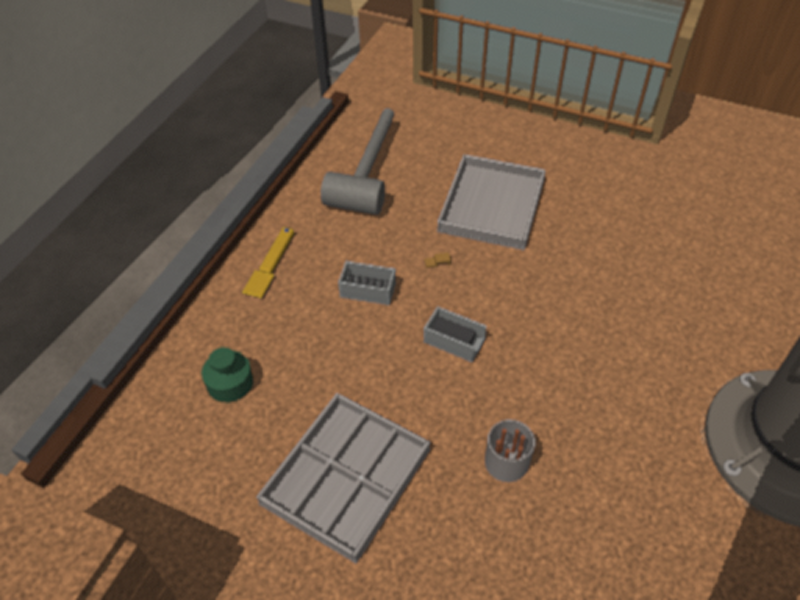

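Top view: open-front cup at about (400,363) with a bright strip at its lower end; plain tray at about (605,331); divided tray at (218,330). I'll enlarge the cup and measure.

```bash
cat > h.py <<'E'
import numpy as np,cv2
from station import bot
def w(n,u,v,z=None,d=None):
    c=bot.calibration(n);E=c["extrinsics"]
    r=np.array([(u-c["cx"])/c["fx"],(v-c["cy"])/c["fy"],1.0])
    if d is None:
        dr=E[:3,:3]@r; d=(z-E[2,3])/dr[2]
    return E[:3,:3]@(r*d)+E[:3,3]
E
python3 - <<'E'
from h import *
z=np.load("top0.npz");p,d=z["p"],z["d"]
c=p[205:260,235:285]; cv2.imwrite("pics/cup0.png",cv2.resize(c[:,:,::-1],None,fx=10,fy=10,interpolation=cv2.INTER_CUBIC))
# height maps
c=bot.calibration("top");E=c["extrinsics"]
v,u=np.mgrid[:384,:512]
P=np.stack([(u-c["cx"])/c["fx"]*d,(v-c["cy"])/c["fy"]*d,d],-1)@E[:3,:3].T+E[:3,3]
for (a,b,e,f) in((205,260,235,285),(165,260,330,440)):
    q=P[a:b,e:f].reshape(-1,3);s=q[:,2]
    m=s>0.012
    uv=np.stack([u[a:b,e:f].ravel(),v[a:b,e:f].ravel()],1)[m]
    r=cv2.minAreaRect(q[m][:,:2].astype(np.float32));print(len(q[m]),r,cv2.boxPoints(r),np.percentile(s[m],[5,50,95]))
np.set_printoptions(linewidth=250,precision=0,suppress=True)
print((P[210:254,240:272,2]*1000)[::2,::1])
E
```

```text
538 ((0.493492066860199, 0.016787361353635788), (0.04591110721230507, 0.09331145882606506), 86.01698303222656) [[ 0.44535452 -0.002872  ]
 [ 0.53844064 -0.00935349]
 [ 0.5416296   0.03644673]
 [ 0.4485435   0.04292821]] [0.02126051 0.02459919 0.03883492]
973 ((0.5215873718261719, -0.18856428563594818), (0.1500583291053772, 0.37029898166656494), 6.700497150421143) [[ 0.42546758 -0.01343378]
 [ 0.4686738  -0.3812035 ]
 [ 0.61770713 -0.3636948 ]
 [ 0.5745009   0.00407493]] [0.01368898 0.02473766 0.029354  ]
[[  2.   2.   1.  -1.   1.   1.   3.   1.   2.   0.  -0.  -0.   0.   2.   2.  -0.   0.  -1.   0.   1.  -0.   2.   1.   2.   2.   1.   1.   1.   1.  -2.   0.  -0.]
 [  3.   2.   1.   0.  -0.  -0.   0.  -1.   2.  -1.   2.   4.  -2.   2.   1.   2.  -2.   1.   3.   3.   2. 811. 811.   1.  -1.   1.   0.   1.   1.   2.  -3.  -0.]
 [ -1.   1.   2.   1.   2.   2.  38.  36.  39.  37. 811.  35.  27.  18.  10.   1.   2.  -1.   0.   1.   2.  -1.   0.  -0.  -1.   2.  -1.   2.   1.   4.   0.   1.]
 [  2.   2.   1.   1.   0.  -0.  39.   6.   3.   3.   5.   3.   5.   3.   3.   3.   7.   3.   4.   2.
[... 2296 characters left out ...]
.  38.  -0.  -1.  -1.  -1.   1.   3.  -1.   1.]
 [  1.   2.   1.  34.  38.   5.   4.   5.   3.   3.   6.   6.   3.   5.   4.   1.   3.   3.   3.   2.   6.   4.   4.  37.   1.   1.   2.   1.   4.   1.   2.   1.]
 [  1.   2.   1.  36.  37.   9.  11.   9.   8.   9.  10.  10.  11.   9.  11.  10.   9.  10.   7.   8.   7.   1.   5.  37.   1.   1.   2.   1.   1.   1.  -1.   1.]
 [ -1.   1.   2.  -2.   0.   2.  -1.   0.   2.  -1.  -0.   1.   0.   0.   2.   1.  -0.  -2.  -0.   0.  -1.   1.   0.  36.   3.   3.   1.   1.  -2.   1.   1.   2.]
 [  1.   0.   4.   3.   1.   3.   3.   0.  -0.   2.   1.   2.   0.   2.   0.   0.   1.   1.   3.  -1.   2.   1.   2.  -1.   1.   0.   1.   2.   1.   1.  -1.   2.]]
```

View pics/cup0.png

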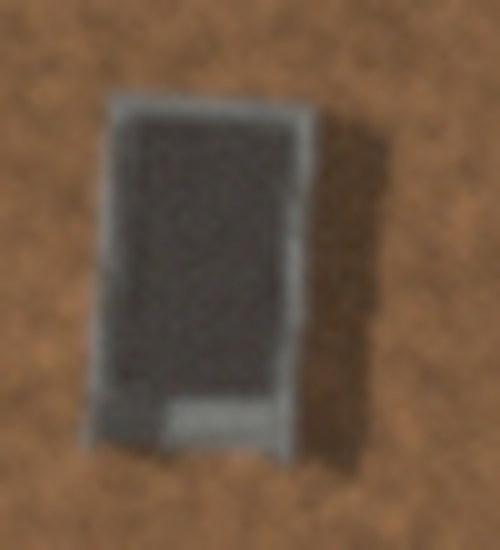

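Run:
```python
from h import *
from scipy.spatial.transform import Rotation as R
np.set_printoptions(precision=4,suppress=True)
C=np.array([w("top",235+a/10-.5,205+b/10-.5,z=.036) for a,b in((108,97),(317,103),(293,460),(88,448))])
print(C,C.mean(0)); ax=(C[0]+C[1]-C[2]-C[3])/2; print("len",np.linalg.norm(ax),"yaw",np.degrees(np.arctan2(ax[1],ax[0])), "wid",np.linalg.norm((C[0]+C[3]-C[1]-C[2])/2))
T=np.array([w("top",a/1.5625-.5,b/1.5625-.5,z=.025) for a,b in((537,288),(660,275),(674,375),(551,388))])
print(T,T.mean(0)); ax=(T[0]+T[1]-T[2]-T[3])/2; print(np.linalg.norm(ax),"yaw",np.degrees(np.arctan2(ax[1],ax[0])),np.linalg.norm((T[0]+T[3]-T[1]-T[2])/2))
print(R.from_quat(bot.get_obs()["tool_rot"],scalar_first=True).as_matrix())
```

```text
[[ 0.5267  0.0373  0.036 ]
 [ 0.5253 -0.0091  0.036 ]
 [ 0.4465 -0.0037  0.036 ]
 [ 0.4492  0.0416  0.036 ]] [0.4869 0.0165 0.036 ]
len 0.07827312784854397 yaw -3.53831110709491 wid 0.04593383445233642
[[ 0.595  -0.1836  0.025 ]
 [ 0.6139 -0.3624  0.025 ]
 [ 0.4695 -0.3792  0.025 ]
 [ 0.4511 -0.202   0.025 ]] [ 0.5324 -0.2818  0.025 ]
0.1452261298344267 yaw 6.9783237074825495 0.1789666224019767
[[-0.9742  0.2259 -0.0002]
 [ 0.2259  0.9742 -0.0016]
 [-0.0001 -0.0016 -1.    ]]
```

```bash
cat > to.py <<'E'
import sys
from h import *
from scipy.spatial.transform import Rotation as R
np.set_printoptions(precision=4,suppress=True)
o=bot.get_obs();M=R.from_quat(o["tool_rot"],scalar_first=True).as_matrix()
print("t",o["t"],"pos",o["eef_pos"],"x",M[:,0],"y",M[:,1],"z",M[:,2],"F",o["contact_force"],"T",o["torque"],"w",o["gripper_width"],"q",o["q"])
if len(sys.argv)>=4:
    t=np.array([float(a) for a in sys.argv[1:4]]);print("shift",M.T@(t-o["eef_pos"]))
print("azy",np.degrees(np.arctan2(M[1,1],M[0,1])))
E
python3 -m crank '[[[0,0,0],[0,0,-9.2],0.085],[[-0.04,-0.045,0],[0,0,0],0.085],[[-0.04,-0.045,0],[0,0,0],0.085],[[-0.04,-0.045,0],[0,0,0],0.085],[[-0.03,-0.05,0],[0,0,0],0.085],[[-0.03,-0.05,0],[0,0,0],0.085],[[-0.03,-0.05,0],[0,0,0],0.085],[[-0.03,-0.05,0],[0,0,0],0.085],[[-0.03,-0.05,0],[0,0,0],0.085],[[-0.03,-0.05,0],[0,0,0],0.085]]' 60; python3 to.py 0.487 0.0165 0.12
```

```text
t: 1.35
eef_pos: [0.423, 0.2015, 0.2453]
tool_rot: [-0.0, 0.034, 0.999, 0.0]
contact_force: [1.6, 0.4, 0.7]
gripper_width: 0.997
t 1.35 pos [0.423  0.2015 0.2453] x [-0.9977  0.0671  0.    ] y [0.0671 0.9977 0.0002] z [-0.      0.0002 -1.    ] F [1.6427 0.3912 0.6694] T [ 0.0477 -0.04   -0.0164] w 0.9971898218517254 q [-0.7798  0.1307  0.2222  2.0438 -0.035   0.9705  0.9639]
shift [-0.0763 -0.1803  0.1252]
azy 86.15339410900486
```

```bash
python3 -m crank '[[[-0.02,-0.05,0],[0,0,0],0.085],[[-0.02,-0.05,0.02],[0,0,0],0.085],[[-0.02,-0.05,0.04],[0,0,0],0.085],[[-0.01,-0.02,0.05],[0,0,0],0.085],[[0,0,0],[0,0,0],0.085],[[0,0,0],[0,0,0],0.085]]'; python3 to.py 0.487 0.0165 0.019
```

```text
t: 2.1
eef_pos: [0.4801, 0.0335, 0.1389]
tool_rot: [0.0, 0.033, 0.999, 0.0]
contact_force: [0.6, 1.2, 1.0]
gripper_width: 0.994
t 2.1 pos [0.4801 0.0335 0.1389] x [-0.9978  0.0665 -0.0004] y [0.0665 0.9978 0.0005] z [ 0.0004  0.0005 -1.    ] F [0.5791 1.2281 1.0148] T [0.0589 0.0412 0.0344] w 0.9935635597498285 q [-0.4829  0.3134  0.3374  2.1261 -0.1553  0.7242  1.4602]
shift [-0.0079 -0.0166  0.1198]
azy 86.18672792768947
```

```bash
python3 -m crank '[[[-0.004,-0.008,0.02],[0,0,0],0.085],[[-0.004,-0.0085,0.03],[0,0,0],0.085],[[0,0,0.02],[0,0,0],0.085],[[0,0,0],[0,0,0],0.085]]'; python3 to.py 0.487 0.0165 0.019
python3 - <<'E'
from h import *
p,d=bot.read_camera("side"); cv2.imwrite("pics/s1.png",cv2.resize(p[130:290,200:400,::-1],(800,640)[:1]+(600,),interpolation=cv2.INTER_CUBIC))
E
```

```text
t: 2.6
eef_pos: [0.4869, 0.0172, 0.0687]
tool_rot: [0.0, 0.033, 0.999, 0.0]
contact_force: [-0.0, 0.5, -0.1]
gripper_width: 0.996
t 2.6 pos [0.4869 0.0172 0.0687] x [-0.9979  0.065  -0.0001] y [0.065  0.9979 0.001 ] z [ 0.0002  0.001  -1.    ] F [-0.0297  0.455  -0.1024] T [ 0.0008  0.012  -0.0108] w 0.9961056611075945 q [-0.3996  0.4475  0.2901  2.1521 -0.2331  0.5704  1.5662]
shift [-0.0001 -0.0007  0.0497]
azy 86.27153796932967
```

View pics/s1.png

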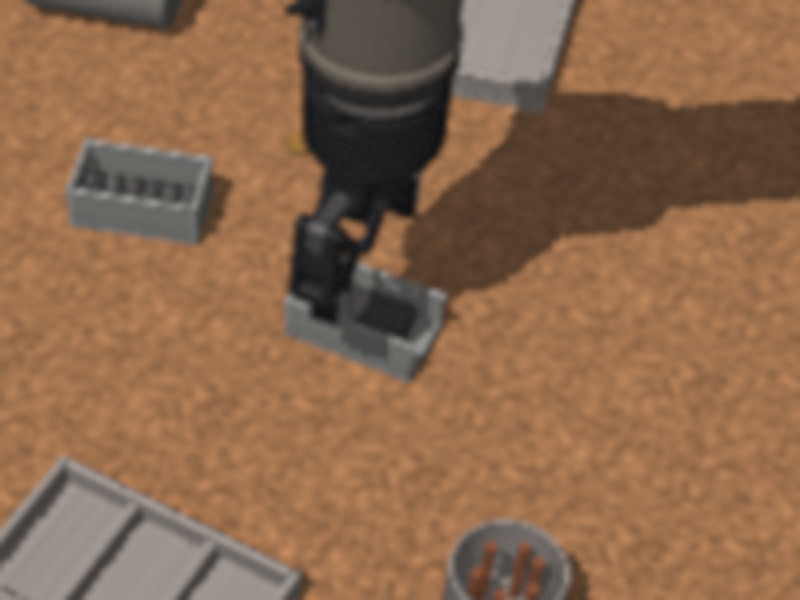

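The fingers straddle the cup (open front at lower right, about (410,350)); the jaw above it at (325,260) is in line. Descending and closing.

```bash
python3 -m crank '[[[0,0,0.025],[0,0,0],0.085],[[0,0,0.02],[0,0,0],0.085],[[0,0,0.006],[0,0,0],0.085],[[0,0,0],[0,0,0],0.085],[[0,0,0],[0,0,0],0.06],[[0,0,0],[0,0,0],0.05],[[0,0,0],[0,0,0],0.03],[[0,0,0],[0,0,0],0.03],[[0,0,0],[0,0,0],0.03],[[0,0,0],[0,0,0],0.03]]' 60; python3 to.py 0.487 0.0165 0.019
```

```text
t: 3.9
eef_pos: [0.4871, 0.0159, 0.0179]
tool_rot: [0.0, 0.034, 0.999, 0.0]
contact_force: [-1.1, 1.4, 8.6]
gripper_width: 0.533
t 3.9 pos [0.4871 0.0159 0.0179] x [-0.9977  0.0672 -0.0009] y [0.0672 0.9977 0.0007] z [ 0.001   0.0007 -1.    ] F [-1.0784  1.3804  8.6259] T [ 0.028   0.3174 -0.0029] w 0.5325635228889679 q [-0.3539  0.5445  0.2392  2.1658 -0.282   0.4587  1.6094]
shift [ 0.0002  0.0006 -0.0011]
azy 86.14809949158901
```

```bash
python3 -m crank '[[[0,0,-0.01],[0,0,0],0.03],[[0,0,-0.025],[0,0,0],0.03],[[0,0,-0.03],[0,0,0],0.03],[[0,0,-0.025],[0,0,0],0.03],[[0,0,0],[0,0,0],0.03],[[0,0,0],[0,0,-3],0.03],[[0,0,0],[0,0,-4],0.03],[[0,0,0],[0,0,-3],0.03],[[0,0,0],[0,0,0],0.03]]'; python3 to.py 0.588 -0.276 0.09;python3 - <<'E'
from h import *
p,d=bot.read_camera("side"); cv2.imwrite("pics/s2.png",cv2.resize(p[130:290,200:400,::-1],(800,600),interpolation=cv2.INTER_CUBIC))
E
```

```text
t: 5.03
eef_pos: [0.4856, 0.0154, 0.1059]
tool_rot: [-0.001, -0.053, 0.999, -0.0]
contact_force: [0.1, 0.3, -5.5]
gripper_width: 0.531
t 5.025 pos [0.4856 0.0154 0.1059] x [-0.9943 -0.1065  0.0023] y [-0.1065  0.9943 -0.0001] z [-0.0023 -0.0003 -1.    ] F [ 0.1234  0.3267 -5.4579] T [ 0.0027 -0.0188 -0.0076] w 0.5313522764476206 q [-0.3969  0.3761  0.2861  2.1338 -0.1709  0.6551  1.6838]
shift [-0.0708 -0.3007  0.0157]
azy 96.11152795759196
```

View pics/s2.png

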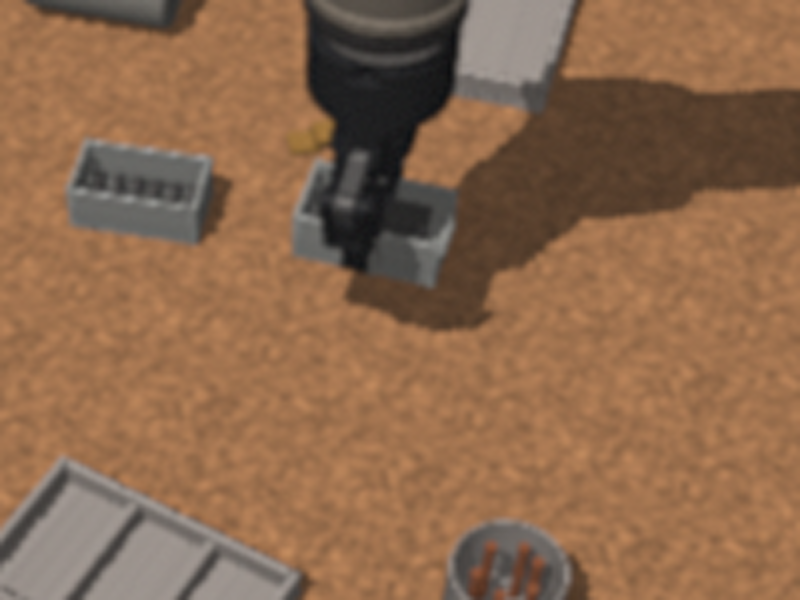

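The cup is held level and clear of the bench, with packers inside at (410,215). Carrying gently to the tray.

```bash
python3 -m crank '[[[-0.003,-0.01,0],[0,0,0],0.03],[[-0.006,-0.022,0],[0,0,0],0.03],[[-0.008,-0.033,0],[0,0,0],0.03],[[-0.009,-0.04,0],[0,0,0],0.03],[[-0.009,-0.04,0],[0,0,0],0.03],[[-0.009,-0.04,0],[0,0,0],0.03],[[-0.009,-0.04,0],[0,0,0],0.03],[[-0.008,-0.035,0],[0,0,0],0.03],[[-0.006,-0.022,0],[0,0,0],0.03],[[-0.004,-0.01,0],[0,0,0],0.03]]'; python3 -m crank '[[[0,-0.005,0.005],[0,0,0],0.03],[[0,0,0.005],[0,0,0],0.03],[[0,0,0],[0,0,0],0.03],[[0,0,0],[0,0,0],0.03]]'; python3 to.py 0.588 -0.276 0.085;python3 - <<'E'
from h import *
for n in("side","top"):
    p,d=bot.read_camera(n); cv2.imwrite(f"pics/{n}3.png",cv2.resize(p[:,:,::-1],(800,600),interpolation=cv2.INTER_CUBIC))
E
```

```text
t: 6.32
eef_pos: [0.5881, -0.2696, 0.1065]
tool_rot: [-0.0, -0.052, 0.999, -0.0]
contact_force: [0.1, -0.3, -4.3]
gripper_width: 0.527
t: 6.82
eef_pos: [0.5891, -0.2712, 0.097]
tool_rot: [-0.0, -0.054, 0.999, 0.0]
contact_force: [-0.0, 0.1, -4.5]
gripper_width: 0.528
t 6.825 pos [ 0.5891 -0.2712  0.097 ] x [-0.9941 -0.1081  0.0001] y [-0.1081  0.9941  0.0005] z [-0.0001  0.0004 -1.    ] F [-0.0033  0.0525 -4.5093] T [-0.0077  0.0099  0.0464] w 0.5277110300418723 q [ 0.1232  0.6126  0.2971  1.7533 -0.2349  0.8108  2.2113]
shift [ 0.0016 -0.0046  0.012 ]
azy 96.20511189542181
```

View pics/side3.png

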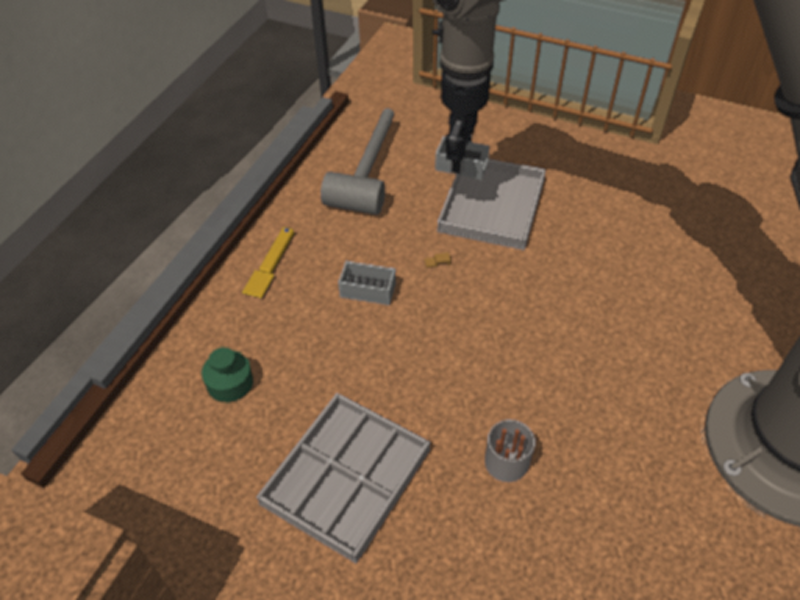

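View pics/top3.png

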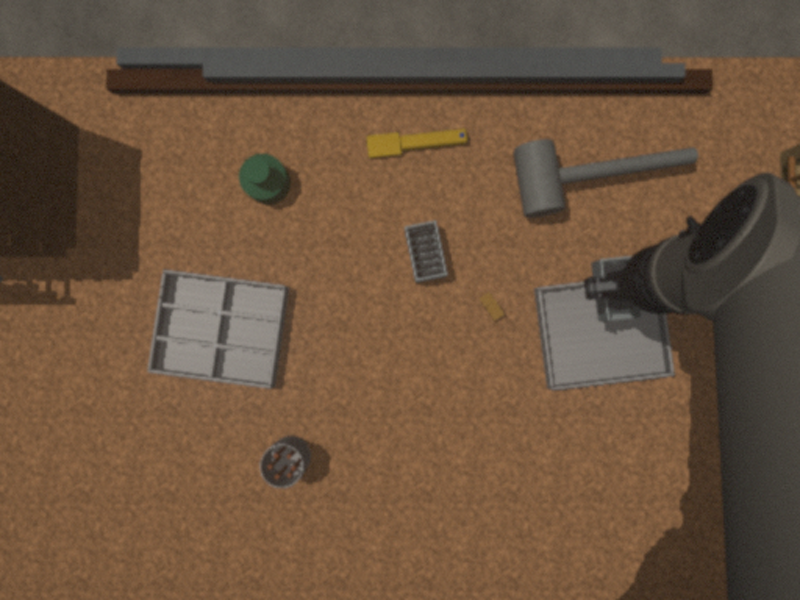

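Cup sits over the tray's far half (top view (620,285)), lip side facing the tray's middle. Now tilting slowly.

```bash
python3 to.py | grep -o "T \[.*\] w"; python3 -m crank '[[[0,-0.003,0.006],[0,0,0],0.03],[[0,0,0.005],[0,0,0],0.03],[[0,0,0],[0,-1,0],0.03],[[0,0,0],[0,-2,0],0.03],[[0,0,0],[0,-2,0],0.03],[[0,0,0],[0,-2,0],0.03],[[0,0,0],[0,-2,0],0.03],[[0,0,0],[0,-2,0],0.03],[[0,0,0],[0,-1,0],0.03],[[0,0,0],[0,0,0],0.03]]'; python3 to.py
```

```text
T [ 0.0004 -0.0326 -0.0169] w
t: 8.18
eef_pos: [0.5889, -0.2754, 0.086]
tool_rot: [0.104, -0.053, 0.993, 0.006]
contact_force: [-0.2, 0.4, -4.1]
gripper_width: 0.527
t 8.175 pos [ 0.5889 -0.2754  0.086 ] x [-0.9727 -0.104  -0.2077] y [-0.1063  0.9943  0.0003] z [ 0.2065  0.0223 -0.9782] F [-0.1593  0.4438 -4.0561] T [-0.0751  0.4265 -0.022 ] w 0.5267782290986908 q [ 0.2608  0.5547  0.1698  1.8875 -0.3685  0.5511  2.3747]
azy 96.10347721094182
```

```bash
python3 -m crank '[[[0,0,0],[0,-1.5,0],0.03],[[0,0,0],[0,-1.5,0],0.03],[[0,0,0],[0,0,0],0.03]]';python3 to.py|grep -o " x.*"; python3 -m crank '[[[0,0,0],[0,-1.5,0],0.03],[[0,0,0],[0,-1.5,0],0.03],[[0,0,0],[0,0,0],0.03]]';python3 to.py|grep -o " x.*"
python3 - <<'E'
from h import *
p,d=bot.read_camera("side"); cv2.imwrite("pics/s4.png",cv2.resize(p[60:180,250:410,::-1],(800,600),interpolation=cv2.INTER_CUBIC))
E
```

```text
t: 8.55
eef_pos: [0.5885, -0.2754, 0.0858]
tool_rot: [0.13, -0.053, 0.99, 0.007]
contact_force: [0.2, 0.3, -4.7]
gripper_width: 0.53
 x [-0.9606 -0.1023 -0.2586] y [-0.1061  0.9944  0.0005] z [ 0.2571  0.0279 -0.966 ] F [ 0.2071  0.2542 -4.653 ] T [-0.0747  0.5339 -0.0154] w 0.5299058955209319 q [ 0.3106  0.5409  0.1203  1.9189 -0.4117  0.4901  2.4296]
t: 8.93
eef_pos: [0.5885, -0.2755, 0.0858]
tool_rot: [0.156, -0.052, 0.986, 0.009]
contact_force: [-0.4, 0.2, -4.9]
gripper_width: 0.528
 x [-0.9458 -0.1005 -0.3089] y [-0.1059  0.9944  0.0006] z [ 0.3071  0.0333 -0.9511] F [-0.4092  0.2161 -4.923 ] T [-0.0868  0.6548 -0.0164] w 0.528208770696766 q [ 0.3702  0.5301  0.0598  1.9481 -0.4597  0.4295  2.4916]
```

View pics/s4.png

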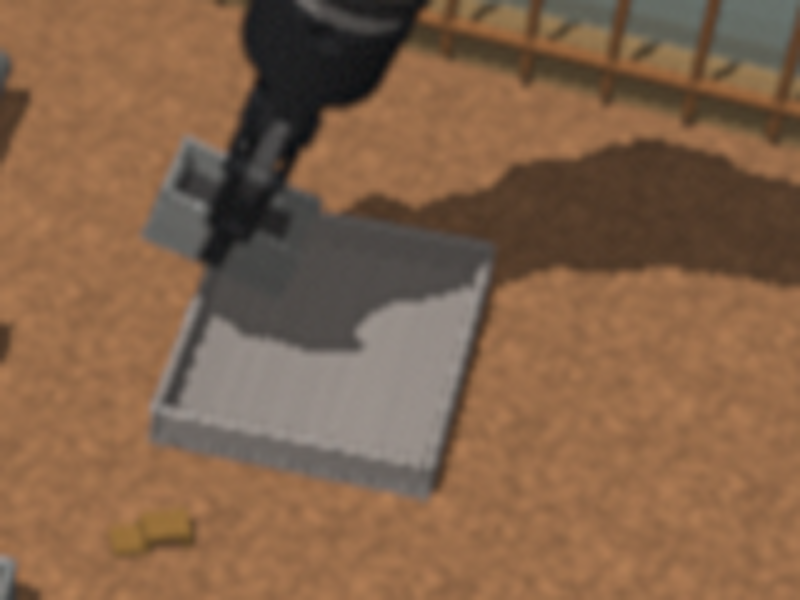

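The packers have not shifted at 18 degrees (dark plate still at (275,220) in the cup). Continuing in small steps.

```bash
for i in 1; do :; done; python3 -m crank '[[[0,0,0],[0,-1.5,0],0.03],[[0,0,0],[0,0,0],0.03],[[0,0,0],[0,0,0],0.03]]';python3 to.py|grep -o " x.*"; python3 -m crank '[[[0,0,0],[0,-1.5,0],0.03],[[0,0,0],[0,0,0],0.03],[[0,0,0],[0,0,0],0.03]]';python3 to.py|grep -o " x.*"
```

```text
t: 9.35
eef_pos: [0.5893, -0.2752, 0.086]
tool_rot: [0.169, -0.053, 0.984, 0.009]
contact_force: [-1.2, 0.2, -5.2]
gripper_width: 0.526
 x [-0.9373 -0.1006 -0.3338] y [-0.1068  0.9943  0.0001] z [ 0.3319  0.0357 -0.9426] F [-1.2456  0.2197 -5.2107] T [-0.0619  0.7094 -0.0264] w 0.5262929182970913 q [ 0.4024  0.5263  0.0256  1.9608 -0.4848  0.3998  2.5248]
t: 9.72
eef_pos: [0.5895, -0.2751, 0.0861]
tool_rot: [0.182, -0.053, 0.982, 0.01]
contact_force: [0.5, 0.1, -5.2]
gripper_width: 0.53
 x [-0.9283 -0.0999 -0.3581] y [-0.107   0.9943  0.    ] z [ 0.3561  0.0384 -0.9337] F [ 0.5359  0.0584 -5.2482] T [-0.0862  0.704  -0.0208] w 0.5298860777919349 q [ 0.439   0.5233 -0.0127  1.9739 -0.5109  0.3699  2.56  ]
```

```bash
python3 - <<'E'
from h import *
p,d=bot.read_camera("side"); cv2.imwrite("pics/s5.png",cv2.resize(p[70:145,265:365,::-1],(800,600),interpolation=cv2.INTER_CUBIC))
E
python3 -m crank '[[[0,0,0],[0,0,0],0.03],[[0,0,0],[0,0,0],0.03],[[0,0,0],[0,0,0],0.03],[[0,0,0],[0,0,0],0.03]]';python3 to.py|grep -o " F.*"
```

```text
t: 10.28
eef_pos: [0.5894, -0.2751, 0.086]
tool_rot: [0.182, -0.053, 0.982, 0.01]
contact_force: [-0.8, 0.2, -5.7]
gripper_width: 0.531
 F [-0.8031  0.1626 -5.7088] T [-0.087   0.7788  0.0413] w 0.5308072637399431 q [ 0.4394  0.5232 -0.0132  1.9743 -0.5113  0.3694  2.5607]
```

View pics/s5.png

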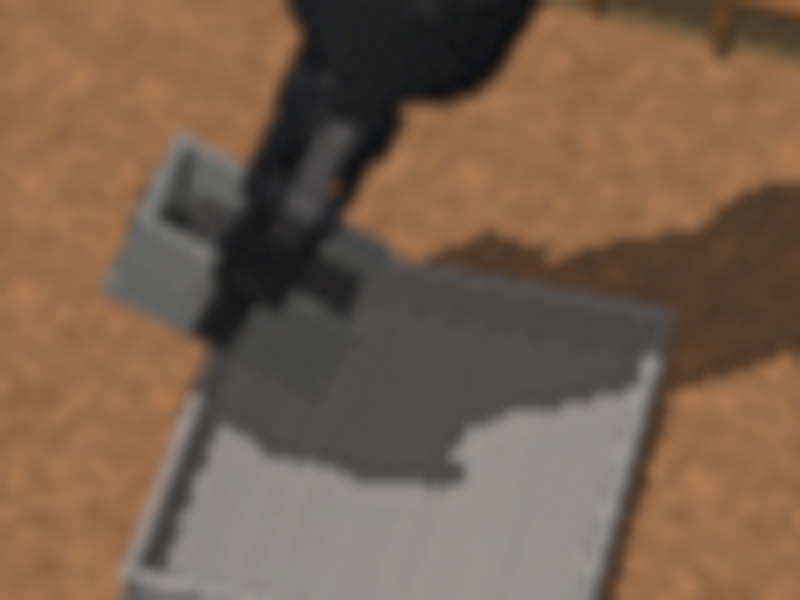

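At 21 degrees the dark packer is still inside at (330,285). Continuing.

```bash
python3 -m crank '[[[0,0,0],[0,-1.5,0],0.03],[[0,0,0],[0,0,0],0.03],[[0,0,0],[0,0,0],0.03]]';python3 to.py|grep -o " x.*"; python3 -m crank '[[[0,0,0],[0,-1.5,0],0.03],[[0,0,0],[0,0,0],0.03],[[0,0,0],[0,0,0],0.03],[[0,0,0],[0,0,0],0.03]]';python3 to.py|grep -o " x.*"
python3 - <<'E'
from h import *
p,d=bot.read_camera("side"); cv2.imwrite("pics/s6.png",cv2.resize(p[70:145,265:365,::-1],(800,600),interpolation=cv2.INTER_CUBIC))
E
```

```text
t: 10.65
eef_pos: [0.5894, -0.2752, 0.0861]
tool_rot: [0.195, -0.052, 0.979, 0.01]
contact_force: [0.3, -0.1, -4.9]
gripper_width: 0.526
 x [-0.9187 -0.0987 -0.3824] y [-0.1069  0.9943  0.    ] z [ 0.3803  0.0409 -0.924 ] F [ 0.2693 -0.0916 -4.9447] T [-0.1016  0.7986 -0.0243] w 0.5261153500006153 q [ 0.4804  0.5215 -0.0558  1.987  -0.5382  0.3393  2.5978]
t: 11.15
eef_pos: [0.5898, -0.2751, 0.0863]
tool_rot: [0.208, -0.053, 0.977, 0.011]
contact_force: [0.2, -0.7, -2.4]
gripper_width: 0.527
 x [-0.9081 -0.0983 -0.407 ] y [-0.1074  0.9942 -0.0004] z [ 0.4047  0.0434 -0.9134] F [ 0.2099 -0.6625 -2.3534] T [-0.0555  0.7395  0.0232] w 0.52740789767833 q [ 0.5248  0.5209 -0.1033  1.9991 -0.566   0.3084  2.6373]
```

View pics/s6.png

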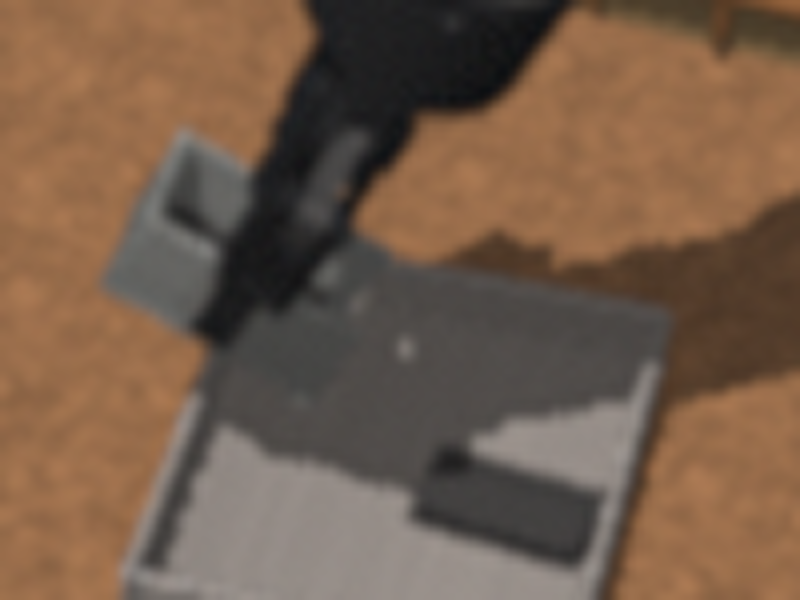

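At 24 degrees the packer slid out: it lies in the tray at about (505,510). Holding still, then checking weight and the tray.

```bash
python3 -m crank '[[[0,0,0],[0,0,0],0.03],[[0,0,0],[0,0,0],0.03],[[0,0,0],[0,0,0],0.03],[[0,0,0],[0,0,0],0.03],[[0,0,0],[0,0,0],0.03],[[0,0,0],[0,0,0],0.03]]';python3 to.py|grep -o " F.*"
python3 - <<'E'
from h import *
p,d=bot.read_camera("side"); cv2.imwrite("pics/s7.png",cv2.resize(p[70:175,265:405,::-1],(800,600),interpolation=cv2.INTER_CUBIC))
p,d=bot.read_camera("top"); cv2.imwrite("pics/t7.png",cv2.resize(p[160:265,320:460,::-1],(800,600),interpolation=cv2.INTER_CUBIC))
E
```

```text
t: 11.95
eef_pos: [0.5894, -0.2751, 0.086]
tool_rot: [0.208, -0.052, 0.977, 0.011]
contact_force: [0.0, 0.2, -4.1]
gripper_width: 0.527
 F [ 0.0246  0.2113 -4.0626] T [-0.0952  0.7044 -0.0179] w 0.5268673025035163 q [ 0.5258  0.5212 -0.104   1.9998 -0.5663  0.308   2.6378]
```

View pics/s7.png

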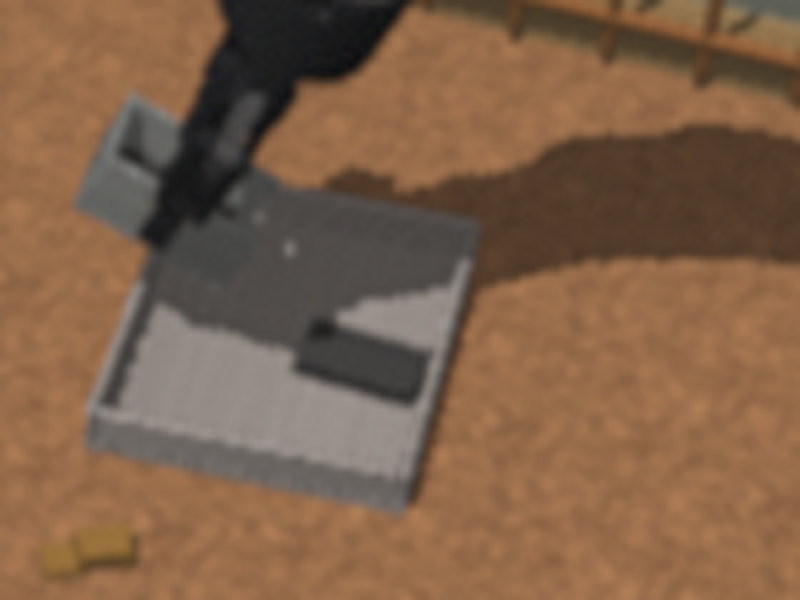

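View pics/t7.png

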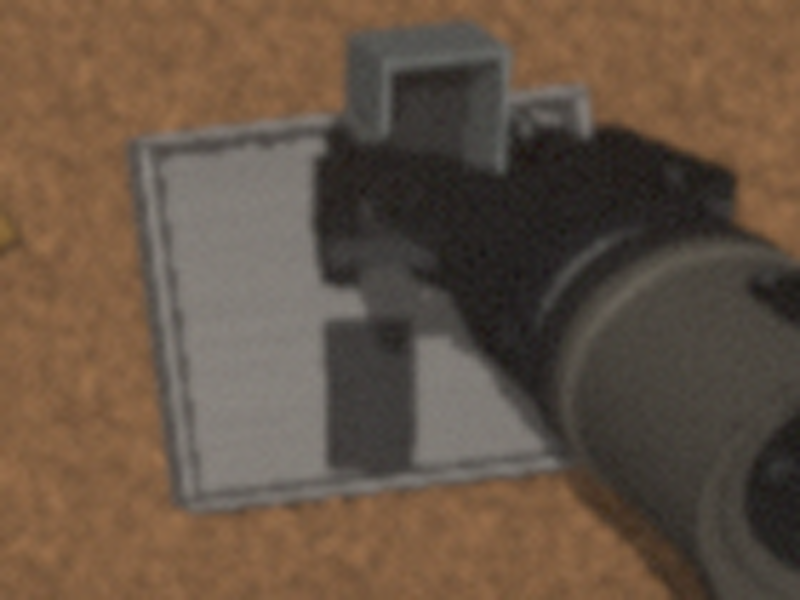

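Top view: packer lies flat in the tray at (370,395), inside the walls, and a dark plate remains in the cup at (425,110). Levelling and carrying the cup back.

```bash
python3 -m crank '[[[0,0,-0.01],[0,0,0],0.03],[[0,0,-0.01],[0,2,0],0.03],[[0,0,0],[0,3,0],0.03],[[0,0,0],[0,3,0],0.03],[[0,0,0],[0,3,0],0.03],[[0,0,0],[0,3,0],0.03],[[0,0,0],[0,3,0],0.03],[[0,0,0],[0,3,0],0.03],[[0,0,0],[0,3,0],0.03],[[0,0,0],[0,1,0],0.03]]'; python3 to.py 0.487 0.0165 0.106
```

```text
t: 13.3
eef_pos: [0.5822, -0.2755, 0.1049]
tool_rot: [0.0, -0.054, 0.999, -0.0]
contact_force: [-0.9, 0.0, -3.3]
gripper_width: 0.527
t 13.3 pos [ 0.5822 -0.2755  0.1049] x [-0.9941 -0.1081 -0.0007] y [-0.1081  0.9941 -0.0003] z [ 0.0007 -0.0002 -1.    ] F [-0.905   0.0301 -3.2775] T [ 0.0213 -0.0313 -0.0088] w 0.5272889631115844 q [ 0.1344  0.5948  0.2931  1.7615 -0.224   0.8173  2.2129]
shift [ 0.0631  0.3005 -0.0013]
azy 96.20509364509532
```

```bash
python3 -m crank '[[[0.003,0.01,0],[0,0,0],0.03],[[0.005,0.022,0],[0,0,0],0.03],[[0.007,0.033,0],[0,0,0],0.03],[[0.008,0.04,0],[0,0,0],0.03],[[0.009,0.04,0],[0,0,0],0.03],[[0.009,0.04,0],[0,0,0],0.03],[[0.008,0.04,0],[0,0,0],0.03],[[0.007,0.035,0],[0,0,0],0.03],[[0.004,0.022,0],[0,0,0],0.03],[[0.003,0.01,0],[0,0,0],0.03]]'; python3 -m crank '[[[0,0.005,0.005],[0,0,0],0.03],[[0,0,0.02],[0,0,0],0.03],[[0,0,0.025],[0,0,0],0.03],[[0,0,0.015],[0,0,0],0.03],[[0,0,0],[0,0,0],0.03],[[0,0,0],[0,0,0],0.03]]'; python3 to.py 0.487 0.0165 0.019
```

```text
t: 14.55
eef_pos: [0.4864, 0.009, 0.1045]
tool_rot: [0.0, -0.054, 0.999, 0.001]
contact_force: [0.2, 0.1, -3.5]
gripper_width: 0.531
t: 15.3
eef_pos: [0.4874, 0.0123, 0.0398]
tool_rot: [0.0, -0.053, 0.999, -0.0]
contact_force: [-0.2, -0.2, -3.7]
gripper_width: 0.531
t 15.3 pos [0.4874 0.0123 0.0398] x [-0.9943 -0.1064 -0.0009] y [-0.1064  0.9943 -0.0001] z [ 0.0009  0.     -1.    ] F [-0.1735 -0.2017 -3.6523] T [ 0.0093 -0.0471 -0.045 ] w 0.5307477292550312 q [-0.3411  0.4991  0.2312  2.1594 -0.2286  0.5045  1.7409]
shift [-0.      0.0043  0.0208]
azy 96.10725316533517
```

Run:
```python
from h import *
p,d=bot.read_camera("side"); cv2.imwrite("pics/s8.png",cv2.resize(p[130:290,200:400,::-1],(800,600),interpolation=cv2.INTER_CUBIC))
```

```text
(no output)
```

View pics/s8.png

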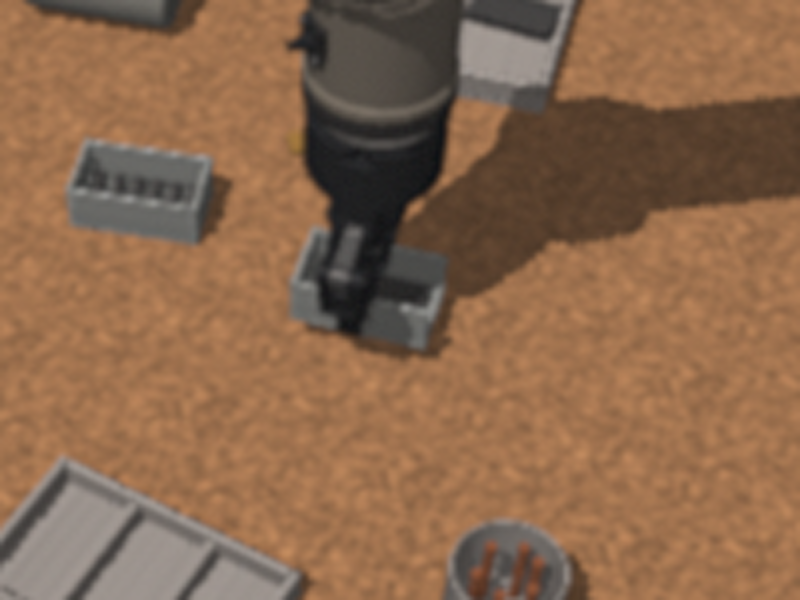

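Cup is upright just above the bench with the lower packer in it at (410,290). Setting down by feel.

```bash
python3 -m crank '[[[0,0,0.008],[0,0,0],0.03],[[0,0,0.006],[0,0,0],0.03],[[0,0,0.003],[0,0,0],0.03],[[0,0,0.002],[0,0,0],0.03],[[0,0,0],[0,0,0],0.03],[[0,0,0],[0,0,0],0.03]]'; python3 to.py 0.487 0.0165 0.0185
```

```text
t: 16.1
eef_pos: [0.487, 0.0126, 0.0204]
tool_rot: [0.0, -0.054, 0.999, 0.0]
contact_force: [-1.0, -0.6, -2.6]
gripper_width: 0.53
t 16.1 pos [0.487  0.0126 0.0204] x [-0.9943 -0.107  -0.0002] y [-0.107   0.9943  0.    ] z [ 0.0002  0.     -1.    ] F [-0.9546 -0.5958 -2.593 ] T [-0.0182  0.0526  0.0284] w 0.5303037962069407 q [-0.3261  0.5364  0.2124  2.1639 -0.2436  0.4629  1.754 ]
shift [-0.0005  0.0039  0.0019]
azy 96.14389839828542
```

```bash
python3 -m crank '[[[0,0,0.002],[0,0,0],0.03],[[0,0,0],[0,0,0],0.03],[[0,0,0],[0,0,0],0.03]]'; python3 to.py | grep -o " F.*"
```

```text
t: 16.48
eef_pos: [0.4868, 0.0126, 0.0183]
tool_rot: [-0.0, -0.054, 0.999, 0.0]
contact_force: [-0.0, -0.8, -3.7]
gripper_width: 0.525
 F [-0.0473 -0.7719 -3.6815] T [-0.0405 -0.0383 -0.0432] w 0.52457977291788 q [-0.3244  0.5404  0.2103  2.1644 -0.2451  0.4585  1.7553]
```

```bash
python3 -m crank '[[[0,0,0.001],[0,0,0],0.03],[[0,0,0],[0,0,0],0.03],[[0,0,0],[0,0,0],0.03]]'; python3 -m crank '[[[0,0,0.001],[0,0,0],0.03],[[0,0,0],[0,0,0],0.03],[[0,0,0],[0,0,0],0.03]]'; python3 to.py | grep -o " F.*"
```

```text
t: 16.85
eef_pos: [0.4869, 0.0126, 0.0179]
tool_rot: [0.0, -0.054, 0.999, 0.0]
contact_force: [-2.0, -1.2, 5.4]
gripper_width: 0.532
t: 17.23
eef_pos: [0.4869, 0.0126, 0.0178]
tool_rot: [0.0, -0.054, 0.999, 0.0]
contact_force: [-6.4, 1.1, 20.9]
gripper_width: 0.527
 F [-6.435   1.1159 20.9388] T [-0.1246  1.2322  0.0513] w 0.5267663997977743 q [-0.3229  0.5412  0.2089  2.1644 -0.2464  0.4573  1.7567]
```

Bench contact at TCP z 0.0179. Relieve the press, open, and back off.

```bash
python3 -m crank '[[[0,0,-0.0012],[0,0,0],0.03],[[0,0,0],[0,0,0],0.05],[[0,0,0],[0,0,0],0.06],[[0,0,0],[0,0,0],0.07],[[0,0,0],[0,0,0],0.085],[[0,0,0],[0,0,0],0.085],[[0,0,0],[0,0,0],0.085],[[0,0,0],[0,0,0],0.085]]'; python3 to.py|grep -o "F .*"; python3 -m crank '[[[0,0,-0.01],[0,0,0],0.085],[[0,0,-0.02],[0,0,0],0.085],[[0,0,-0.04],[0,0,0],0.085],[[0,0,-0.05],[0,0,0],0.085],[[0.0,0.05,-0.03],[0,0,0],0.085],[[0,0.055,0],[0,0,0],0.085],[[0,0.055,0],[0,0,0],0.085],[[0,0.05,0],[0,0,0],0.085],[[0,0.03,0],[0,0,0],0.085],[[0,0,0],[0,0,0],0.085]]'
python3 - <<'E'
from h import *
for n in("side","top"):
    p,d=bot.read_camera(n); np.savez(n+"9.npz",p=p,d=d); cv2.imwrite(f"pics/{n}9.png",cv2.resize(p[:,:,::-1],(800,600),interpolation=cv2.INTER_CUBIC))
    if n=="top": cv2.imwrite("pics/cup9.png",cv2.resize(p[205:260,235:285,::-1],None,fx=10,fy=10,interpolation=cv2.INTER_CUBIC))
E
```

```text
t: 18.23
eef_pos: [0.4869, 0.0126, 0.0175]
tool_rot: [-0.0, -0.054, 0.999, 0.0]
contact_force: [-0.4, 0.0, -0.0]
gripper_width: 0.997
F [-0.4081  0.0007 -0.0016] T [0.057  0.0163 0.0195] w 0.9972408070368978 q [-0.3238  0.542   0.2095  2.1645 -0.2457  0.4568  1.7558]
t: 19.48
eef_pos: [0.4604, 0.2541, 0.168]
tool_rot: [0.0, -0.056, 0.998, 0.001]
contact_force: [0.3, 0.0, 0.6]
gripper_width: 0.996
```

View pics/top9.png

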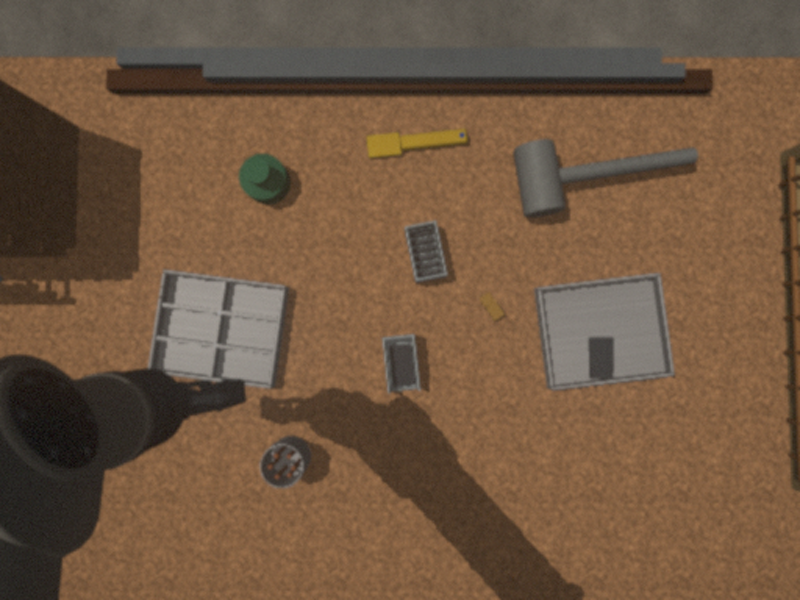

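View pics/side9.png

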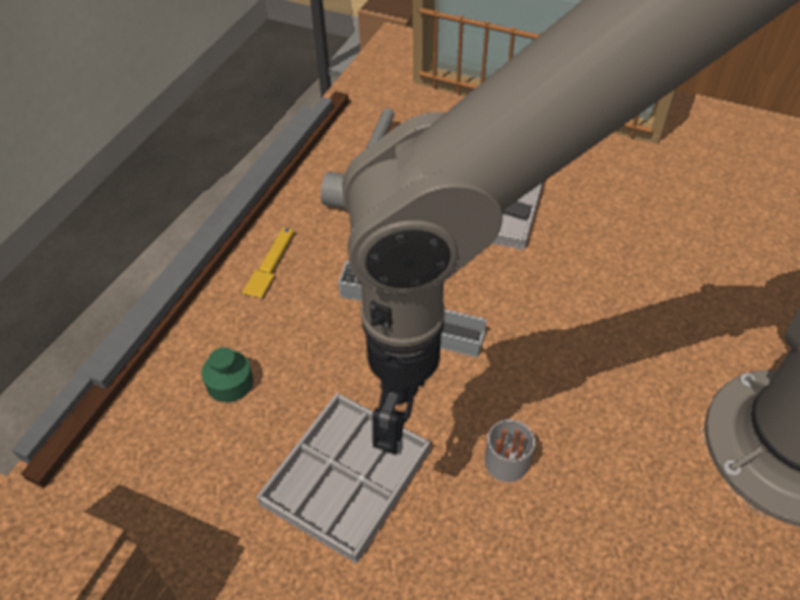

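View pics/cup9.png

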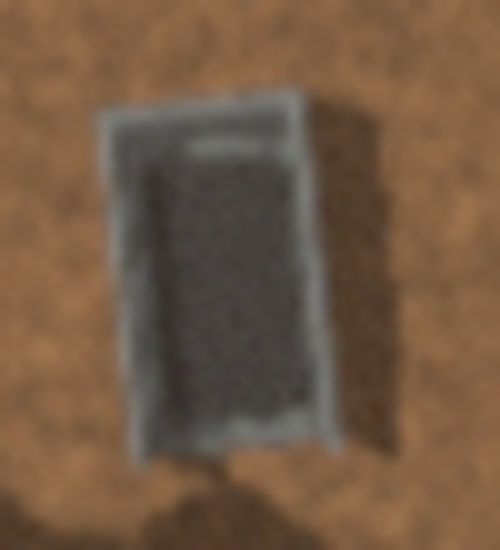

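The cup stands upright at (402,363) with the lower packer behind the lip. The upper packer lies flat in the plain tray at (601,358), and the arm is clear. A quick depth check, then I'll hand in.

```bash
python3 -m crank '[[[0,0,0],[0,0,0],0.085],[[0,0,0],[0,0,0],0.085]]'
python3 - <<'E'
from h import *
d=np.load("top9.npz")["d"]
for u,v in((384,229),(258,232),(247,225),(268,244)):
    print(u,v,w("top",u,v,d=float(np.median(d[v-1:v+2,u-1:u+2]))))
bot.hand_in()
E
```

```text
t: 19.82
eef_pos: [0.4615, 0.25, 0.1676]
tool_rot: [0.0, -0.053, 0.999, -0.0]
contact_force: [0.2, 0.3, -0.9]
gripper_width: 0.994
384 229 [ 0.49256039 -0.27747759  0.01587259]
258 232 [0.48574    0.00938255 0.0130476 ]
247 225 [0.50154126 0.03464119 0.01015754]
268 244 [ 0.45727796 -0.01361152  0.00092669]
the job is handed in; nothing more can be done
```

The upper packer is in the plain tray and the lower one is still in the cup. I set the cup back upright on the bench and let go. The job was handed in at about 19.8 s, with no verdict reported.

I gripped the cup across its width, lifted it level over the tray and tipped it lip down in small steps. The upper packer slid out at about 24° of tilt. I held that angle for more than a second, then levelled the cup and carried it back to near its starting spot.

**Last checks:**
- **Upper packer:** its top face reads 16 mm high at about (0.493, −0.277). It lies flat inside the walls, about 40 mm from the tray's centre.
- **Lower packer:** its top face reads 13 mm high, flat on the cup floor behind the lip.
- **Cup:** it stands upright about 0.3 m from the tray's centre, and the gripper is open and well clear.

**Disagreed or imperfect:**
- I could not feel a clear shift before the packer slid out. The force readings were noisy, so I confirmed the slide from the camera.
- The cup pressed the bench with about 21 N for a moment when I set it down, and I eased that off before opening the gripper.
- Two depth readings meant for the cup's rim missed it, so "upright" rests on the picture and on the packer reading flat.

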